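# Clamp a tube in the welding jig

### The job

In the welding jig, gently slide the square tube along its channel until it is fully home against the stop, and only then clamp it: tighten the black hand knob until you feel it bite, then give it an eighth of a turn more (45 degrees) and no further, as the tube is easily crushed. Then let go, leaving the tube home and clamped and the other things on the bench where they are.

Things in the scene. Friction and masses are not known exactly. Their poses are not given: they have to be found in the camera images.
- jig: steel tube jig fixed to the bench. Origin on the bench top, z up; its channel runs along its own y. Base plate 130 x 310 x 12 mm (x, y, z; y from -175 to +135 mm). Channel floor 12 mm over the bench; guide rails 12 mm thick, inner faces at x = -21.5 and +21.5 mm, tops 30 mm over the bench, y from -165 to +105 mm.
- stop_face (a point): middle of the stop block's face that closes the channel's +y end and that the tube must meet: jig x = 0, y = +105 mm, 32 mm above the bench; axes as the jig's. The block is 67 mm wide, its top 48 mm above the bench.
- tube: the workpiece: steel square tube 40 x 40 x 150 mm, wall 4 mm, about 0.7 kg, lying loose in the channel, its length along its own y (same way as the jig's y), 30 to 100 mm short of the stop. Origin: centre of its underside; its top is 52 mm above the bench. It slides along the channel with a few newtons.
- tube_end (a point): middle of the tube's front (+y) end, 20 mm above its underside; it meets the stop
- tube_push (a point): middle of the tube's rear (-y) end, 20 mm above its underside. Pushed there in the jig's +y direction, by something that stays above the rail tops (30 mm over the bench), the tube slides home; the rear end then lies at jig y = -45 mm, 95 mm from the knob's axis.
- clamp_head: the clamp on the jig, crossing the channel at jig y = +50 mm: a grey bar 110 mm long (x), 30 mm wide (y), top 100 mm over the bench, on two posts at x = -46 and +46 mm; it carries the screw and knob and, under the bar, a round steel pad 25 mm across that starts a few mm above the tube's top level. Origin under its middle; axes as the jig's.
- knob: the clamp's hand knob: black, hexagonal, 44 mm across flats, 28 mm tall, on an upright screw through the middle of the bridge. Origin on the screw axis at the middle of the knob's underside, 122 to 126 mm over the bench; two flats face along its own x and -x, the others every 60 degrees. The knob stays where it is left.
- knob_grip (a point): on the knob's axis, 14 mm above its underside: the height to grip; axes as the knob's. Clockwise from above tightens; knob and pad sink 12 mm per full turn, so the hand must sink along. It turns freely with 0.12 N m; at the bite this jumps to about 0.4 N m. The bite comes 40 to 115 degrees after the start, differs each time and must be felt. From there 45 degrees give about 29 N of clamping.
- offcut: bystander: a short loose offcut of larger square tube, 50 x 50 x 70 mm, lying near the jig
- hammer: bystander: a hammer lying on the bench
- brush: bystander: a brush lying on the bench
- angle: bystander: a 160 mm length of 40 mm angle iron
- flange: bystander: a flat square steel flange plate, 80 x 80 x 10 mm, with four small holes
- tin: bystander: an upright metal tin, 72 mm across and 110 mm tall
- cup: bystander: an upright grey cup, 76 mm across and 90 mm tall
There are look-alikes about, which are no part of the job. There is more than one size of the clamp_head; the one meant has the size given above.

How it is judged (in metres and radians):
On the way, in this order (a step that is already met when the one before it is completed fails the run):
1. the tube is home against the stop (within 3 mm) while the clamp is still open (y of tube_end in the frame of jig above 0.102 m and angle between the y axis of tube and the y axis of jig, either way round below 0.06 rad and height (world z) of tube below 0.015 m and contact force between clamp_head and tube below 2 N), for 0.2 s.
2. the pad has bitten on the tube (y of tube_end in the frame of jig above 0.102 m and angle between the y axis of tube and the y axis of jig, either way round below 0.06 rad and height (world z) of tube below 0.015 m and contact force between clamp_head and tube above 6 N), for 0.1 s.
At the end, for the whole second after the job is handed in: The tube lies in the channel with its front end within 3 mm of the stop, aligned with the channel, at rest, and clamped with 13 to 45 N (about 20 to 70 degrees of knob turn past the bite), the knob at rest (y of tube_end in the frame of jig above 0.102 m and angle between the y axis of tube and the y axis of jig, either way round below 0.06 rad and height (world z) of tube below 0.015 m and contact force between clamp_head and tube between 13 and 45 N and linear speed of tube below 0.01 m/s and angular speed of knob below 0.05 rad/s); the robot touches nothing.
It fails at once if the tube is crushed: clamping force over 55 N (over-tightened) (contact force between clamp_head and tube above 55 N).
It fails at once if the hand presses on the tube with more than 40 N (contact force between the fingers and tube above 40 N).
It fails at once if another thing on the bench is moved more than 30 mm (distance of any of offcut, hammer, brush, angle, flange, tin, cup from where it was at the start of the episode above 0.03 m).
It also fails if it takes over 67 s, if anything falls off the work surface, if the arm or the gripper's body presses on something with over 40 N, if the wrist force passes 120 N, or if a joint passes its speed limit or range.

### The arm

A 7-joint arm with a two-finger parallel gripper is mounted at the origin on the work surface. World frame = base frame: x ahead of the robot, y to its left, z up, the work surface at z = 0. Lengths are in m, angles in degrees, forces in N, time in s.
With the tool pointing down it reaches from about 0.4 to 0.75 m from the base axis. Payload 19.5 kg.
Tool frame: the origin (TCP) lies midway between the tips of the shut fingers; the grasp point (between the pads) lies 19 mm behind it; z points along the fingers, y is the direction in which the jaws open and shut (so a half turn about z gives the same grasp; the last joint's range is limited). The gripper opens to 85 mm and grips with 20 to 120 N. Pads are 22 mm wide; open, the fingers measure 114 mm over their backs; the gripper's body (76 mm by 85 mm) begins 54 mm behind the grasp point. The pads swing forward as they close: fully open they stand 13 mm farther back than shut.
Start: joints at [-76.816, 40.479, -1.581, 85.061, 1.261, 54.483, -4.326], TCP at [0.154, 0.554, 0.231] pointing down, gripper open.
Joint ranges: [-155.06, 155.06], [-18.47, 123.98], [-90, 86.84], [0, 140.48], [-83.41, 263.41], [0, 116], [-161.91, 161.91]. Speed limits (degrees/s): [108.29, 108.29, 147.25, 147.25, 172.46, 172.46, 172.46].

### API

Orientations are given as a 3x3 rotation matrix whose columns are the frame's x, y, z axes.
In Python, from station import telemetry, camera, get_calibration, env, cut_out gives the robot as it stands. The module is installed in compiled form; this text tells all that it offers.
- The arm moves only by the shell command python3 -m inch 'ROWS' [FORCE]. ROWS is JSON, a list of rows, each a list of 7 numbers: the shift along the world's x, y, z in cm, then the turn, a rotation vector about the world's x, y, z in degrees, then the opening in per cent of the stroke, from 0 (shut) to 100 (fully open). In form: [[tx, ty, tz, ax, ay, az, gripper], ...]. A call has 1 to 20 rows; each row shifts and turns the commanded pose from where the row before left it; what a row does not reach is not made up. A row lasts 1/8 s, in which the tool goes at most 62.5 mm and 10.7 degrees, less where a joint would pass 70% of its speed; a pose out of reach is approached as far as the arm can. A call with a gripper value outside its range is refused whole. The fingers move at their own pace and stop on an object; FORCE is the grip in N (left out, the last holds). Time passes only in rows, so rows that do not move let the fingers close. It gives the time, the measured TCP pose, the force and the opening at its end, in the units of the state.
- telemetry.observe(): the state, without advancing time (a new reading comes with each control period).
- camera(name): name is "scene" or "top" or "wrist"; returns (picture, depth): 420x560x3 uint8, red, green, blue; 420x560 float32, m along the optical axis (not along the pixel's ray), 0 where there is no reading.
- get_calibration(name): a dict with "fx", "fy", "cx", "cy" (pixels), "rvec" (rotation vector, rad) and "tvec" (3), from world to camera coordinates, as OpenCV has them. Camera axes: x right, y down, z forward; pixel columns grow to the right and rows downward; lengths in m; the calibration is good to about 2 mm. A picture is of the moment at which its call begins: read the wrist's pose just before it. get_calibration takes no time and is no camera call; for the wrist camera it gives the pose at the moment of the call.
- env.finish_job(): hands the job in, once; it reports no verdict.
Trained networks look in the newest picture that a camera, given by its name, has taken for a name from the list of things; names that differ only in an ending like _2 or _b are one class to them, and where a whole thing is asked for, a point or a joint stands for the part that bears it (a point fixed in the world has none). Each returns a list of dicts, best first, with "p" (0 to 1); they miss things now and then, are a little off and sometimes report something else, mostly with a low value. They report only what shows in the picture. A call takes as long as a camera call. They do not tell look-alikes from the thing itself.
- cut_out(camera, label): "pixels" (420x560 bool, what is visible of it) and "box" ([centre column, centre row, width, height] in pixels, round what is visible of it).
The state is a dict: "time_s": time; "joint_pos": joint angles; "joint_velocities": joint speeds; "joint_efforts": joint torques, N m; "tcp_pos": TCP position; "ee_rot": TCP orientation; "force": force on the tool from outside, world axes, zero at the start; "ft_torque": the same for the moment, N m; "grip_width": opening from 0.0 (shut) to 1.0 (fully open).
Only numpy, scipy, OpenCV 4.12 (cv2) and the standard library are available. Lean on these libraries where they do the work, as an engineer would, in place of code of your own. Each camera call takes 0.05 s, during which the arm holds its last target. There are 200 camera calls.

## Working session

There is one attempt and no reset: what is moved stays moved. The work goes in short steps, Python scripts to look and compute and a shell command to move; the robot and the scene stay as the last step left them, time stands still between calls to the robot, and variables do not carry over. Pictures are saved under pics/ and viewed, about 8 in all and at most 12, crops included, and the job is handed in when it is done.

```bash
mkdir -p pics; cat > h.py <<'E'
import numpy as np, cv2
from station import telemetry, camera, get_calibration, env, cut_out
def world(cam,depth,mask=None,cal=None):
    c=cal or get_calibration(cam); R=cv2.Rodrigues(np.array(c['rvec'],float))[0]; t=np.array(c['tvec'],float).ravel()
    v,u=np.mgrid[:depth.shape[0],:depth.shape[1]]
    P=np.stack([(u-c['cx'])/c['fx']*depth,(v-c['cy'])/c['fy']*depth,depth],-1)
    W=(P-t)@R
    W[depth<=0]=np.nan
    return W
def save(n,im): cv2.imwrite('pics/'+n+'.png',im[:,:,::-1])
E
python3 - <<'E'
from h import *
im1,d1=camera('top'); save('top',im1); np.save('dt.npy',d1)
W=world('top',d1)
for l in ['jig','tube','clamp_head','knob']:
    for r in cut_out('top',l)[:3]:
        w=W[r['pixels']]; print(l,round(r['p'],2),np.round(r['box']),np.round(np.nanmedian(w,0),3),np.round(np.nanmax(w[:,2]),3))
im2,d2=camera('scene'); save('scene',im2)
print(telemetry.observe())
E
```

```text
jig 0.55 [287. 218. 135. 100.] [ 0.577 -0.02   0.013] 0.154
tube 0.81 [295. 216.  55.  38.] [ 0.582 -0.017  0.052] 0.153
clamp_head 0.78 [245. 106.  56.  75.] [0.82  0.078 0.14 ] 0.222
clamp_head 0.67 [258. 229.  30.  45.] [0.549 0.061 0.149] 0.158
clamp_head 0.61 [214. 327.  64.  78.] [0.34  0.16  0.139] 0.221
knob 0.88 [258. 228.  24.  21.] [0.551 0.061 0.153] 0.158
knob 0.8 [207. 338.  36.  39.] [0.339 0.16  0.215] 0.221
knob 0.65 [244.  89.  34.  39.] [0.833 0.089 0.215] 0.222
{'time_s': 0.3, 'joint_pos': array([-76.81455172,  40.49007152,  -1.5821243 ,  85.06813042,
         1.25952431,  54.48075378,  -4.32500865]), 'joint_velocities': array([-0.04022662, -0.12935353, -0.06616813, -0.00334792,  0.04311187,
       -0.02603367, -0.0312138 ]), 'joint_efforts': array([-8.01657279e-04, -8.82243276e+01,  1.23334989e+00, -2.36100268e+01,
        1.70196011e-02,  3.53569849e-03, -2.91591937e-05]), 'tcp_pos': array([0.15435007, 0.55380409, 0.2311335 ]), 'ee_rot': array([[-9.63280403e-01,  2.68497396e-01, -1.14160579e-04],
       [ 2.68497420e-01,  9.63280336e-01, -3.61466288e-04],
       [ 1.29158840e-05, -3.78845212e-04, -9.99999928e-01]]), 'force': array([ 0.54614587, -0.80039963,  0.18037555]), 'ft_torque': array([0.04120265, 0.01256791, 0.01394492]), 'grip_width': 0.9968684587615921}
```

View pics/top.png

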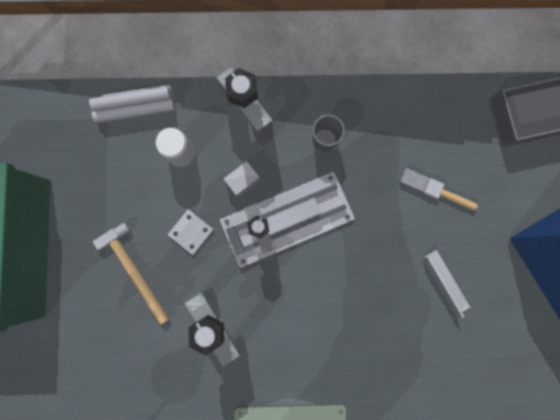

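View pics/scene.png

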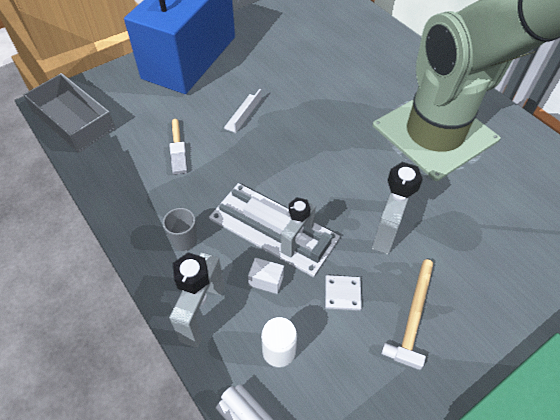

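```bash
python3 - <<'E'
from h import *
d=np.load('dt.npy'); W=world('top',d)
reg=(np.hypot(W[...,0]-.577,W[...,1]+.02)<.22)
m=reg&(W[...,2]>.046)&(W[...,2]<.056)&(np.abs(W[...,1]+.017)<.11)
n,lab,st,_=cv2.connectedComponentsWithStats(m.astype(np.uint8))
for i in range(1,n):
    if st[i,4]>60:
        p=W[lab==i][:,:2]; r=cv2.minAreaRect((p*1000).astype(np.float32)); print('tube?',st[i],r)
m=reg&(W[...,2]>.006)&(W[...,2]<.06)
n,lab,st,_=cv2.connectedComponentsWithStats(m.astype(np.uint8))
for i in range(1,n):
    if st[i,4]>300:
        p=W[lab==i][:,:2]; print('jig',st[i],cv2.minAreaRect((p*1000).astype(np.float32)))
for a,b in((.095,.105),(.15,.16)):
    m=reg&(W[...,2]>a)&(W[...,2]<b); print(a,m.sum(),cv2.minAreaRect((W[m][:,:2]*1000).astype(np.float32)))
E
```

```text
tube? [247 162  12  24 152] ((685.156982421875, 78.27088928222656), (26.832334518432617, 56.34205627441406), 89.13823699951172)
tube? [266 198  55  37 896] ((581.3558959960938, -13.801361083984375), (40.10725021362305, 133.96678161621094), 22.125934600830078)
jig [224 161  36  36 678] ((675.8468017578125, 106.29840087890625), (50.976844787597656, 69.78636169433594), 36.961856842041016)
jig [ 220  172  135   96 5745] ((577.4834594726562, -2.709686279296875), (130.07164001464844, 309.88763427734375), 21.925941467285156)
0.095 390 ((642.3975830078125, 61.86628723144531), (66.8138427734375, 292.6809997558594), 89.95618438720703)
0.15 352 ((551.4940185546875, 61.86677551269531), (43.89908218383789, 46.47051239013672), 37.2816047668457)
```

```bash
python3 -m inch '[[2.1,-2.7,1,0,0,-2.6,0],[2.1,-2.7,1,0,0,-2.6,0],[2.1,-2.7,1,0,0,-2.6,0],[2.1,-2.7,1,0,0,-2.6,0],[2.1,-2.7,1,0,0,-2.6,0],[2.1,-2.7,1,0,0,-2.6,0],[2.1,-2.7,1,0,0,-2.6,0],[2.1,-2.7,1,0,0,-2.6,0],[2.1,-2.7,1,0,0,-2.6,0],[2.1,-2.7,1,0,0,-2.6,0],[2.1,-2.7,0,0,0,-2.6,0],[2.1,-2.7,0,0,0,-2.6,0],[2.1,-2.7,0,0,0,-2.6,0],[2.1,-2.7,0,0,0,-2.6,0],[2.1,-2.7,0,0,0,-2.6,0],[2.1,-2.7,0,0,0,-2.6,0],[2.1,-2.7,0,0,0,-2.6,0],[2.1,-2.7,0,0,0,-2.6,0],[2.1,-2.7,0,0,0,-2.6,0],[2.1,-2.7,0,0,0,-2.6,0]]' 20
python3 -m inch '[[0,0,0,0,0,0,0],[0,0,0,0,0,0,0]]'
python3 - <<'E'
from h import *
s=telemetry.observe(); print(s['joint_pos'].round(1),s['tcp_pos'],s['ee_rot'].round(3))
cal=get_calibration('wrist'); im,d=camera('wrist'); save('w1',im); W=world('wrist',d,cal=cal); np.save('W1.npy',W)
for l in ['tube','knob','clamp_head']:
    for r in cut_out('wrist',l)[:2]:
        w=W[r['pixels']]; print(l,round(r['p'],2),np.round(r['box']),np.round(np.nanmedian(w,0),3),np.round(np.nanmax(w[:,2]),3))
E
```

```text
time_s: 2.8
tcp_pos: [0.5749, 0.013, 0.3312]
ee_rot: [[-0.38, 0.925, -0.0], [0.925, 0.38, 0.0], [0.0, -0.0, -1.0]]
force: [0.0, 0.2, 1.3]
grip_width: -0.001
time_s: 3.05
tcp_pos: [0.5741, 0.0144, 0.3312]
ee_rot: [[-0.382, 0.924, -0.0], [0.924, 0.382, 0.0], [0.001, -0.0, -1.0]]
force: [-0.2, 0.6, 0.1]
grip_width: 0.003
[-10.9  35.9  13.2  74.8  -8.2  70.3  25. ] [0.57411375 0.01436292 0.33116207] [[-0.382  0.924 -0.   ]
 [ 0.924  0.382  0.   ]
 [ 0.001 -0.    -1.   ]]
tube 0.71 [276. 198.  30.  87.] [ 0.585 -0.019  0.053] 0.155
knob 0.83 [272. 139.  48.  47.] [0.551 0.064 0.154] 0.158
knob 0.83 [519. 226.  82.  90.] [0.813 0.085 0.195] 0.218
clamp_head 0.92 [483. 214. 150. 105.] [0.812 0.079 0.138] 0.218
clamp_head 0.74 [275. 137.  96.  48.] [0.551 0.064 0.153] 0.158
```

View pics/w1.png

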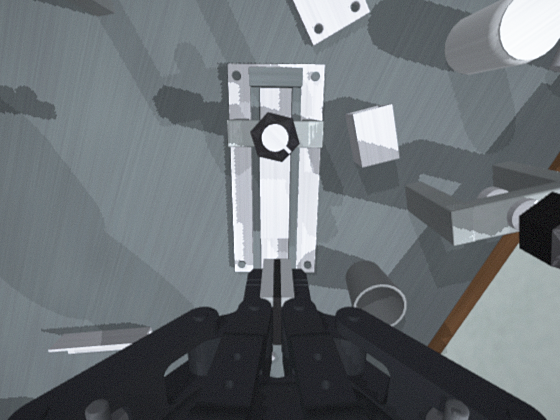

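```bash
cat > knob.py <<'E'
from h import *
def hexfit(W,c0=(.551,.062),z0=.146):
    m=(np.hypot(W[...,0]-c0[0],W[...,1]-c0[1])<.035)&(W[...,2]>z0)
    p=W[m][:,:2]*1000
    best=None
    for th in np.arange(0,60,.5):
        o=[];c=[]
        for k in range(3):
            a=np.radians(th+60*k); q=p@[np.cos(a),np.sin(a)]; lo,hi=np.percentile(q,[.5,99.5]); o.append(hi-lo); c.append((hi+lo)/2)
        if best is None or sum(o)<best[0]:
            A=np.array([[np.cos(np.radians(th+60*k)),np.sin(np.radians(th+60*k))] for k in range(3)])
            best=(sum(o),th,np.round(o,1),np.linalg.lstsq(A,np.array(c),rcond=None)[0].round(1))
    return best,m.sum(),np.nanmedian(W[m][:,2])
E
python3 - <<'E'
from knob import *
W=np.load('W1.npy'); print('knob',hexfit(W))
W[300:]=np.nan
# jig frame
o=np.array([.570,.0158]);
reg=(np.hypot(W[...,0]-.577,W[...,1]+.003)<.19)
m=reg&(W[...,2]>.047)&(W[...,2]<.057)
n,lab,st,_=cv2.connectedComponentsWithStats(m.astype(np.uint8))
for i in range(1,n):
    if st[i,4]>150: print('z52',st[i],cv2.minAreaRect((W[lab==i][:,:2]*1000).astype(np.float32)),np.nanmedian(W[lab==i][:,2]))
m=reg&(W[...,2]>.006)&(W[...,2]<.06)
n,lab,st,_=cv2.connectedComponentsWithStats(m.astype(np.uint8))
i=1+np.argmax(st[1:,4]); print('jig',st[i],cv2.minAreaRect((W[lab==i][:,:2]*1000).astype(np.float32)))
E
```

```text
knob ((np.float64(153.85655068767915), np.float64(40.0), array([43.7, 58. , 52.1]), array([554.9,  57.6])), np.int64(2108), np.float64(0.15464326047922222))
z52 [ 249   66   54   20 1026] ((526.786865234375, 125.1161117553711), (66.54835510253906, 21.906213760375977), 22.182920455932617) 0.04924893045018105
z52 [ 352  104   47   63 2141] ((676.031494140625, 107.85647583007812), (50.540489196777344, 70.13650512695312), 36.964229583740234) 0.05120306566741044
z52 [ 260  154   30   84 2286] ((584.0407104492188, -19.516563415527344), (40.10038757324219, 119.64356231689453), 21.99374008178711) 0.053226187769467775
jig [ 230  147   91  125 9639] ((597.1580810546875, -50.94066619873047), (130.2373504638672, 201.55963134765625), 21.83765983581543)
```

```bash
python3 -m inch '[[1.2,-3.2,-2,0,0,0,0],[1.2,-3.2,-2,0,0,-0.4,0],[1.2,-3.2,-2,0,0,0,0],[1.2,-3.2,-2,0,0,0,0],[0,0,-4,0,0,0,0],[0,0,-4,0,0,0,0],[0,0,-4,0,0,0,0],[0,0,-4,0,0,0,0],[0,0,-3.5,0,0,0,0],[0,0,-2,0,0,0,0],[0,0,0,0,0,0,0],[0,0,0,0,0,0,0]]' 20
python3 - <<'E'
from h import *
s=telemetry.observe(); print(s['tcp_pos'],s['force'])
y=np.array([-.3746,.9272]);x=np.array([.9272,.3746]); q=s['tcp_pos'][:2]-[.570,.0158]; print('jig',q@x*1000,q@y*1000)
im,d=camera('scene'); save('s2',im[150:310,160:400].repeat(3,0).repeat(3,1))
E
```

```text
time_s: 4.75
tcp_pos: [0.623, -0.1142, 0.0376]
ee_rot: [[-0.375, 0.927, 0.002], [0.927, 0.375, -0.0], [-0.001, 0.001, -1.0]]
force: [1.1, 0.1, 1.0]
grip_width: 0.001
[ 0.62302956 -0.1141982   0.03762093] [1.10678995 0.06682137 0.96290423]
jig 0.4716862278419008 -140.39920085021504
```

View pics/s2.png

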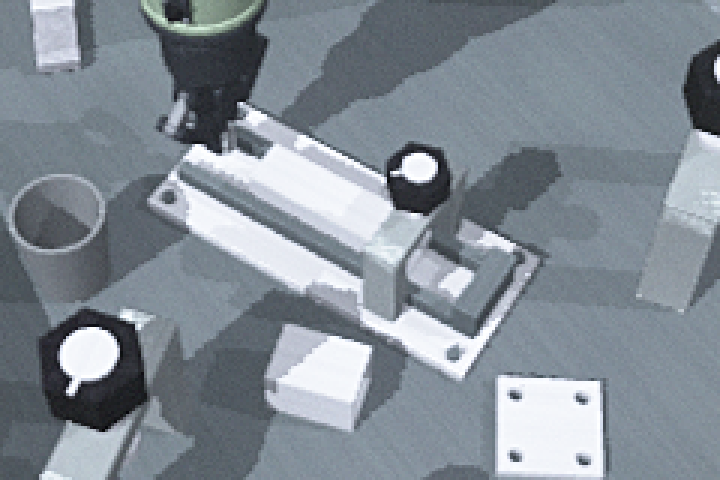

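```bash
python3 -m inch '[[-0.375,0.927,0,0,0,0,0],[-0.375,0.927,0,0,0,0,0],[-0.187,0.464,0,0,0,0,0],[-0.187,0.464,0,0,0,0,0],[-0.15,0.37,0,0,0,0,0],[-0.15,0.37,0,0,0,0,0],[-0.15,0.37,0,0,0,0,0],[-0.15,0.37,0,0,0,0,0],[-0.15,0.37,0,0,0,0,0],[-0.15,0.37,0,0,0,0,0],[-0.15,0.37,0,0,0,0,0],[-0.15,0.37,0,0,0,0,0],[-0.15,0.37,0,0,0,0,0],[-0.15,0.37,0,0,0,0,0],[-0.11,0.28,0,0,0,0,0]]'
cat > j.py <<'E'
from h import *
s=telemetry.observe(); y=np.array([-.3746,.9272]);x=np.array([.9272,.3746]); q=s['tcp_pos'][:2]-[.570,.0158]; print('jig',(q@x*1000).round(1),(q@y*1000).round(1),'z',s['tcp_pos'][2].round(4),'Fy',(s['force'][:2]@y).round(1),'F',s['force'].round(1),'T',s['ft_torque'].round(3))
E
python3 j.py; python3 -m inch '[[-0.075,0.185,0,0,0,0,0],[-0.075,0.185,0,0,0,0,0]]' >/dev/null; python3 j.py
```

```text
time_s: 6.68
tcp_pos: [0.5951, -0.0469, 0.0363]
ee_rot: [[-0.375, 0.927, 0.0], [0.927, 0.375, -0.001], [-0.001, 0.0, -1.0]]
force: [1.9, -5.6, 0.4]
grip_width: 0.001
jig -0.2 -67.5 z 0.0363 Fy -5.9 F [ 1.9 -5.6  0.4] T [-1.001 -0.372 -0.047]
jig -0.2 -63.5 z 0.0363 Fy -4.9 F [ 1.5 -4.6 -0.1] T [-1.035 -0.387  0.006]
```

```bash
python3 -m inch '[[-0.056,0.14,0,0,0,0,0],[-0.056,0.14,0,0,0,0,0]]' >/dev/null; python3 j.py;  python3 -m inch '[[-0.037,0.093,0,0,0,0,0],[-0.037,0.093,0,0,0,0,0]]' >/dev/null; python3 j.py; python3 -m inch '[[-0.037,0.093,0,0,0,0,0]]' >/dev/null; python3 j.py
```

```text
jig -0.2 -60.5 z 0.0363 Fy -4.5 F [ 0.8 -4.6  0.9] T [-1.034 -0.397  0.019]
jig -0.2 -58.5 z 0.0363 Fy -4.3 F [ 1.8 -3.9 -0.5] T [-1.017 -0.445  0.003]
jig -0.2 -57.5 z 0.0363 Fy -4.8 F [ 1.9 -4.4  1.5] T [-1.042 -0.476 -0.021]
```

```bash
python3 -m inch '[[-0.037,0.093,0,0,0,0,0]]' >/dev/null; python3 j.py; python3 -m inch '[[-0.037,0.093,0,0,0,0,0]]' >/dev/null; python3 j.py
```

```text
jig -0.2 -56.6 z 0.0363 Fy -4.3 F [ 1.1 -4.2  0.2] T [-1.005 -0.406 -0.032]
jig -0.2 -55.5 z 0.0363 Fy -6.5 F [ 2.1 -6.2  0.7] T [-1.002 -0.384 -0.005]
```

```bash
python3 -m inch '[[-0.02,0.05,0,0,0,0,0]]' >/dev/null; python3 j.py; python3 -m inch '[[-0.02,0.05,0,0,0,0,0]]' >/dev/null; python3 j.py
```

```text
jig -0.1 -55.1 z 0.0364 Fy -7.2 F [ 1.5 -7.1  1.2] T [-1.521 -0.642 -0.044]
jig -0.1 -55.0 z 0.0364 Fy -9.0 F [ 3.5 -8.3 -0.1] T [-1.891 -0.833 -0.031]
```

```bash
python3 -m inch '[[-0.037,0.093,0,0,0,0,0]]' >/dev/null; python3 j.py; python3 -m inch '[[0,0,0,0,0,0,0],[0,0,0,0,0,0,0]]' >/dev/null; python3 j.py
```

```text
jig -0.1 -54.9 z 0.0365 Fy -15.5 F [  6.2 -14.2  -1.7] T [-2.994 -1.255 -0.046]
jig -0.1 -54.9 z 0.0365 Fy -13.0 F [  6.2 -11.5  -1. ] T [-2.532 -1.146 -0.033]
```

```bash
python3 -m inch '[[1.0,-2.5,0,0,0,0,0],[0.6,-1.5,0,0,0,0,0],[0,0,4,0,0,0,0],[0,0,5,0,0,0,30],[0,0,5,0,0,0,60],[0,0,4,0,0,0,100],[-0.7,1.9,3,0,0,0,100],[-0.7,1.9,2,0,0,0,100],[0,0,0,0,0,0,100],[0,0,0,0,0,0,100]]'
python3 - <<'E'
from knob import *
for z in (.15,.152): print(hexfit(np.load('W1.npy'),z0=z))
cal=get_calibration('wrist'); im,d=camera('wrist'); W=world('wrist',d,cal=cal); np.save('W2.npy',W); 
for z in (.15,.152): print(hexfit(W,z0=z))
r=cut_out('wrist','knob')
for k in r: print(k['p'],k['box'])
c=im[max(0,int(r[0]['box'][1])-80):,:][:160,max(0,int(r[0]['box'][0])-100):][:,:200]
save('w2',np.vstack([cv2.resize(im,(373,280)).astype(np.uint8),cv2.resize(c,(373,300),interpolation=cv2.INTER_CUBIC)]))
m=(W[...,2]>.045)&(W[...,2]<.057)&(np.hypot(W[...,0]-.577,W[...,1]+.003)<.15)
n,lab,st,_=cv2.connectedComponentsWithStats(m.astype(np.uint8))
for i in range(1,n):
    if st[i,4]>150: print('z52',st[i],cv2.minAreaRect((W[lab==i][:,:2]*1000).astype(np.float32)))
E
```

```text
time_s: 9.68
tcp_pos: [0.5915, -0.0356, 0.2653]
ee_rot: [[-0.375, 0.927, -0.002], [0.927, 0.375, -0.0], [0.0, -0.001, -1.0]]
force: [0.3, -0.0, 0.1]
grip_width: 1.0
((np.float64(153.85655068767915), np.float64(40.0), array([43.7, 58. , 52.1]), array([554.9,  57.6])), np.int64(2108), np.float64(0.15464326047922222))
((np.float64(153.77385648179578), np.float64(39.5), array([43.5, 58. , 52.3]), array([554.9,  57.5])), np.int64(2096), np.float64(0.15465775573128418))
((np.float64(129.87269124002944), np.float64(39.5), array([43.3, 43.3, 43.3]), array([551.5,  63.5])), np.int64(3319), np.float64(0.1543261973953886))
((np.float64(129.85320541378098), np.float64(39.5), array([43.3, 43.3, 43.3]), array([551.5,  63.5])), np.int64(3302), np.float64(0.15433168817264817))
0.75 [545.4, 154.3, 28.7, 14.8]
0.56 [275.2, 72.2, 67.7, 70.1]
z52 [ 244    0   67   46 2238] ((530.7205810546875, 115.11807250976562), (66.25025939941406, 40.8621711730957), 21.735103607177734)
z52 [ 372   56   39   72 1759] ((667.7822265625, 101.29147338867188), (29.56967544555664, 69.98544311523438), 36.60238265991211)
z52 [ 258   97   38   76 2552] ((571.4780883789062, 13.018241882324219), (40.07423782348633, 80.46407318115234), 21.890779495239258)
```

View pics/w2.png

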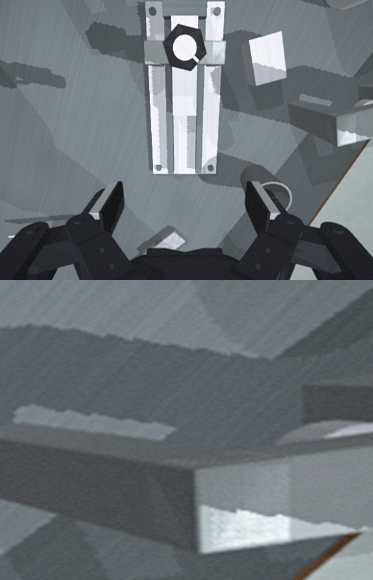

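```bash
python3 -m inch '[[-0.4,1,0,0,0,7.75,100],[-0.4,1,0,0,0,7.75,100],[-0.4,1,0,0,0,7.75,100],[-0.4,1,0,0,0,7.75,100],[-0.4,1,0,0,0,7.75,100],[-0.4,1,0,0,0,7.75,100],[-0.4,1,0,0,0,7.75,100],[-0.4,1,0,0,0,7.75,100],[-0.4,1,0,0,0,7.75,100],[-0.4,0.83,0,0,0,7.75,100],[0,0,0,0,0,0,100],[0,0,0,0,0,0,100]]'
cat > y.py <<'E'
from h import *
s=telemetry.observe(); R=s['ee_rot']; print('t',round(s['time_s'],2),'tcp',(s['tcp_pos']*1000).round(1),'yaw',np.degrees(np.arctan2(R[1,1],R[0,1])).round(2),'j7',s['joint_pos'][6].round(1),'F',s['force'].round(1),'T',s['ft_torque'].round(3),'g',s['grip_width'].round(3))
E
python3 y.py
```

```text
time_s: 11.28
tcp_pos: [0.5519, 0.0622, 0.2659]
ee_rot: [[-0.987, -0.162, -0.0], [-0.162, 0.987, -0.0], [0.001, -0.0, -1.0]]
force: [0.5, 0.6, -0.9]
grip_width: 0.999Traceback (most recent call last):
  File "y.py", line 2, in <module>
    s=telemetry.observe(); R=s['ee_rot']; print('t',round(s['time_s'],2),'tcp',(s['tcp_pos']*1000).round(1),'yaw',np.degrees(np.arctan2(R[1,1],R[0,1])).round(2),'j7',s['joint_pos'][6].round(1),'F',s['force'].round(1),'T',s['ft_torque'].round(3),'g',s['grip_width'].round(3))
                                                                                                                                                                                                                                                         ^^^^^^^^^^^^^^^^^^^^^
AttributeError: 'float' object has no attribute 'round'
```

Well placed. Descend, close gently.

```bash
sed -i "s/s\['grip_width'\].round(3)/round(s['grip_width'],3)/" y.py
python3 -m inch '[[-0.05,0.05,-4,0,0,0.2,100],[0,0,-4,0,0,0,100],[0,0,-4,0,0,0,100],[0,0,-2,0,0,0,100],[0,0,-0.8,0,0,0,100],[0,0,0,0,0,0,100]]' >/dev/null; python3 y.py
python3 -m inch '[[0,0,0,0,0,0,60],[0,0,0,0,0,0,45],[0,0,0,0,0,0,30],[0,0,0,0,0,0,30],[0,0,0,0,0,0,30],[0,0,0,0,0,0,30]]' 40 >/dev/null; python3 y.py; python3 -m inch '[[0,0,0,0,0,0,30],[0,0,0,0,0,0,30]]' >/dev/null; python3 y.py
python3 - <<'E'
from h import *
im,d=camera('scene'); save('s3',im[130:310,180:400].repeat(3,0).repeat(3,1))
E
```

```text
t 12.03 tcp [551.4  63.1 118.4] yaw 99.65 j7 81.1 F [ 0.3 -1.1  0.4] T [-0.    -0.01   0.015] g 1.002
t 12.78 tcp [551.6  63.2 118.9] yaw 99.7 j7 81.1 F [-0.8 -1.6  6.9] T [-0.22   0.176 -0.084] g 0.51
t 13.03 tcp [551.6  63.2 118.9] yaw 99.7 j7 81.1 F [-1.1 -1.4  7.3] T [-0.289  0.228 -0.077] g 0.506
```

View pics/s3.png

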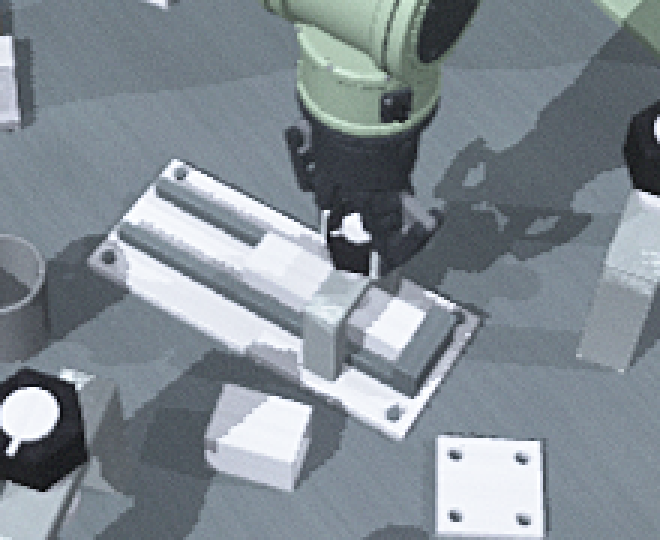

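```bash
python3 -m inch '[[0,0,-0.02,0,0,-6,30],[0,0,-0.02,0,0,-6,30],[0,0,-0.02,0,0,-6,30]]' >/dev/null; python3 y.py; python3 -m inch '[[0,0,-0.02,0,0,-6,30],[0,0,-0.02,0,0,-6,30]]' >/dev/null; python3 y.py;  python3 -m inch '[[0,0,-0.01,0,0,-3,30]]' >/dev/null; python3 y.py; python3 -m inch '[[0,0,-0.01,0,0,-3,30]]' >/dev/null; python3 y.py
```

```text
t 13.45 tcp [551.6  63.2 118.3] yaw 81.52 j7 68.7 F [-1.  -0.9  6.7] T [-0.262  0.286  0.126] g 0.511
t 13.7 tcp [551.6  63.3 117.9] yaw 69.52 j7 60.7 F [-1.3  0.2  7.4] T [-0.273  0.312  0.116] g 0.504
t 13.82 tcp [551.6  63.3 117.8] yaw 66.58 j7 58.7 F [-1.4 -0.6  7.3] T [-0.29   0.171  0.057] g 0.51
t 13.95 tcp [551.6  63.3 117.7] yaw 63.63 j7 56.7 F [-1.3 -0.4  7.4] T [-0.2    0.241  0.115] g 0.508
```

```bash
cat >> y.py <<'E'
import sys; sys.exit(abs(s['ft_torque'][2])>0.25)
E
python3 -m inch '[[0,0,-0.012,0,0,-4,30]]' >/dev/null; python3 y.py && python3 -m inch '[[0,0,-0.014,0,0,-4,30]]' >/dev/null && python3 y.py && python3 -m inch '[[0,0,-0.014,0,0,-4,30]]' >/dev/null && python3 y.py && python3 -m inch '[[0,0,-0.014,0,0,-4,30]]' >/dev/null && python3 y.py && python3 -m inch '[[0,0,-0.014,0,0,-4,30]]' >/dev/null && python3 y.py
```

```text
t 14.07 tcp [551.6  63.3 117.6] yaw 59.61 j7 54.0 F [-1.4 -1.   6.3] T [-0.183  0.128  0.093] g 0.51False
```

```bash
sed -i 's/sys.exit(abs(s\[.ft_torque.\]\[2\])>0.25)/sys.exit(int(abs(s["ft_torque"][2])>0.25))/' y.py
python3 -m inch '[[0,0,-0.013,0,0,-4,30]]' >/dev/null; python3 y.py && python3 -m inch '[[0,0,-0.014,0,0,-4,30]]' >/dev/null && python3 y.py && python3 -m inch '[[0,0,-0.014,0,0,-4,30]]' >/dev/null && python3 y.py && python3 -m inch '[[0,0,-0.014,0,0,-4,30]]' >/dev/null && python3 y.py && python3 -m inch '[[0,0,-0.014,0,0,-4,30]]' >/dev/null && python3 y.py
```

```text
t 14.2 tcp [551.6  63.3 117.4] yaw 55.59 j7 51.4 F [-1.4 -0.8  7.4] T [-0.195  0.173  0.108] g 0.508
t 14.32 tcp [551.6  63.3 117.3] yaw 51.59 j7 48.7 F [-0.4 -1.5  6.9] T [-0.244  0.164  0.117] g 0.508
t 14.45 tcp [551.6  63.3 117.2] yaw 47.59 j7 46.0 F [ 0.1 -0.6  7.2] T [-0.134  0.201  0.077] g 0.511
t 14.57 tcp [551.6  63.3 117. ] yaw 43.6 j7 43.3 F [-1.8 -1.   7.7] T [-0.199  0.217  0.101] g 0.508
t 14.7 tcp [551.6  63.3 116.9] yaw 39.59 j7 40.7 F [-1.2 -1.2  6.2] T [-0.185  0.222  0.089] g 0.508
```

```bash
python3 -c "
from h import *
print(telemetry.observe()['joint_pos'].round(1))"
python3 -m inch '[[0,0,-0.013,0,0,-4,30]]' >/dev/null; python3 y.py && python3 -m inch '[[0,0,-0.014,0,0,-4,30]]' >/dev/null && python3 y.py && python3 -m inch '[[0,0,-0.014,0,0,-4,30]]' >/dev/null && python3 y.py && python3 -m inch '[[0,0,-0.014,0,0,-4,30]]' >/dev/null && python3 y.py && python3 -m inch '[[0,0,-0.014,0,0,-4,30]]' >/dev/null && python3 y.py
```

```text
[-14.5  48.4   9.1  97.  -11.7  35.6  40.7]
t 14.82 tcp [551.6  63.3 116.8] yaw 35.59 j7 38.0 F [-0.9  0.2  7.2] T [-0.217  0.188  0.106] g 0.507
t 14.95 tcp [551.6  63.4 116.6] yaw 31.6 j7 35.3 F [-1.3 -1.2  7.9] T [-0.167  0.206  0.134] g 0.509
t 15.07 tcp [551.6  63.3 116.5] yaw 27.59 j7 32.6 F [-1.4  0.5  7.1] T [-0.216  0.158  0.152] g 0.504
t 15.2 tcp [551.6  63.3 116.3] yaw 23.59 j7 29.9 F [-1.4  0.   7.1] T [-0.196  0.165  0.096] g 0.509
t 15.32 tcp [551.6  63.3 116.2] yaw 19.59 j7 27.2 F [-1.2 -0.4  7.6] T [-0.267  0.261  0.148] g 0.507
```

```bash
python3 -m inch '[[0,0,-0.013,0,0,-4,30]]' >/dev/null; python3 y.py && python3 -m inch '[[0,0,-0.014,0,0,-4,30]]' >/dev/null && python3 y.py && python3 -m inch '[[0,0,-0.014,0,0,-4,30]]' >/dev/null && python3 y.py && python3 -m inch '[[0,0,-0.014,0,0,-4,30]]' >/dev/null && python3 y.py && python3 -m inch '[[0,0,-0.014,0,0,-4,30]]' >/dev/null && python3 y.py
```

```text
t 15.45 tcp [551.7  63.3 116.1] yaw 15.6 j7 24.5 F [-1.3 -0.8 10.5] T [-0.212  0.277  0.371] g 0.51
```

```bash
python3 -m inch '[[0,0,-0.013,0,0,-4,30],[0,0,-0.014,0,0,-4,30]]' >/dev/null; python3 y.py; python3 -m inch '[[0,0,-0.013,0,0,-4,30],[0,0,-0.014,0,0,-4,30],[0,0,-0.013,0,0,-4,30]]' >/dev/null; python3 y.py
```

```text
t 15.7 tcp [551.7  63.3 116. ] yaw 7.62 j7 19.1 F [-3.2 -0.7 11.5] T [-0.217  0.453  0.472] g 0.508
t 16.07 tcp [551.7  63.4 115.7] yaw -4.37 j7 10.8 F [-1.4 -0.9 13.2] T [-0.213  0.464  0.469] g 0.511
```

```bash
python3 -m inch '[[0,0,-0.012,0,0,-4,30],[0,0,-0.012,0,0,-4,30],[0,0,-0.012,0,0,-4,30],[0,0,-0.012,0,0,-4,30]]' >/dev/null; python3 y.py; python3 -m inch '[[0,0,-0.012,0,0,-4,30],[0,0,-0.01,0,0,-3,30],[0,0,0,0,0,0,30]]' >/dev/null; python3 y.py
```

```text
t 16.57 tcp [551.8  63.4 115.3] yaw -20.37 j7 -0.4 F [-3.1 -1.  14.8] T [-0.214  0.589  0.557] g 0.507
t 16.95 tcp [551.8  63.3 115.1] yaw -27.3 j7 -5.3 F [-2.2 -1.2 16.4] T [-0.183  0.527  0.29 ] g 0.505
```

```bash
python3 -m inch '[[0,0,0,0,0,0,60],[0,0,0,0,0,0,80],[0,0,0,0,0,0,100],[0,0,0,0,0,0,100],[0,0,0,0,0,0,100],[0,0,0,0,0,0,100]]' >/dev/null; python3 y.py; python3 -m inch '[[0,0,2,0,0,0,100],[0,0,3,0,0,0,100],[0,0,4,0,0,0,100],[0,0,4,0,0,0,100],[0,0,3,0,0,0,100],[0,0,0,0,0,0,100]]' >/dev/null; python3 y.py
python3 -m inch '[[0.8,-2,0,0,0,7,100],[0.8,-2,0,0,0,7,100],[0.8,-2,0,0,0,7,100],[0.8,-2,0,0,0,7,100],[0.8,-2,0,0,0,7,100],[0,0,0,0,0,7,100],[0,0,0,0,0,7,100],[0,0,0,0,0,0,100],[0,0,0,0,0,0,100]]' >/dev/null; python3 y.py
python3 - <<'E'
from knob import *
cal=get_calibration('wrist'); im,d=camera('wrist'); W=world('wrist',d,cal=cal); save('w3',im)
print(hexfit(W,z0=.14))
m=(W[...,2]>.045)&(W[...,2]<.057)&(np.hypot(W[...,0]-.577,W[...,1]+.003)<.15)
n,lab,st,_=cv2.connectedComponentsWithStats(m.astype(np.uint8))
for i in range(1,n):
    if st[i,4]>150: print('z52',st[i],cv2.minAreaRect((W[lab==i][:,:2]*1000).astype(np.float32)))
E
```

```text
t 17.7 tcp [551.3  63.3 114.1] yaw -27.28 j7 -5.3 F [-0.5 -0.3 -0.5] T [-0.015 -0.019  0.024] g 0.997
t 18.45 tcp [551.8  63.3 275.7] yaw -27.26 j7 -13.1 F [-0.2 -0.8 -0.5] T [ 0.031  0.023 -0.056] g 0.999
t 19.57 tcp [591.2 -36.6 273.6] yaw 21.56 j7 34.7 F [-0.1 -0.4  0.7] T [-0.021 -0.036 -0.021] g 0.999
((np.float64(130.14908389818973), np.float64(33.5), array([43.4, 43.4, 43.3]), array([551.5,  63.4])), np.int64(3018), np.float64(0.15038028282547342))
z52 [ 243    1   67   48 2249] ((531.0394897460938, 115.15946197509766), (67.0556640625, 43.4414176940918), 23.173595428466797)
z52 [ 369   56   39   70 1687] ((667.477294921875, 101.18272399902344), (29.732620239257812, 69.78291320800781), 36.96213912963867)
z52 [ 258   96   37   75 2442] ((571.2235717773438, 13.012481689453125), (39.563446044921875, 80.69264221191406), 22.347400665283203)
```

View pics/w3.png

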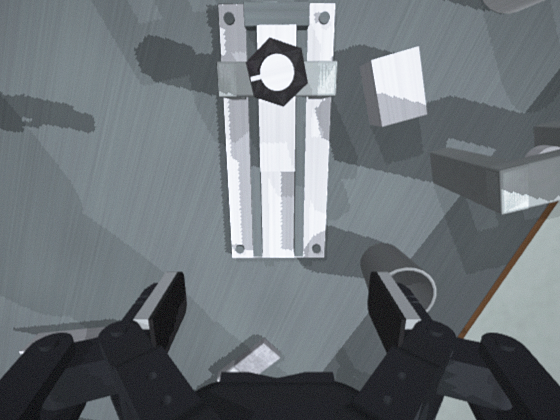

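```bash
python3 -c "
from h import *
print(env.finish_job())"
```

```text
the job is handed in; nothing more can be done
None
```

I slid the tube home against the stop, then clamped it with about 45° of knob turn past the bite, and handed the job in at about 20 s. No verdict was reported.

- **Tube home:** I pushed it with shut fingers, and it slid at about 5 N. It stalled against the stop and I held it at 13–15 N, well under the 40 N limit.
- **Clamp:** I gripped the knob on its flats and turned it clockwise. The torque jumped from about 0.12 to 0.37 N m at 80–84° of turn, which I took as the bite. I then turned on to about 45° past it (±2°) and let go.
- **Last wrist-camera checks:**
  - The knob turned about 126° in all, against 127° for the hand.
  - The knob sank about 4.0 mm, against 4.2 mm expected.
  - The tube's rear end is unchanged since the push, about 1.5 mm from the nominal home position, which is within calibration error.
  - The offcut is where it was, and the gripper is clear of everything.
- **Not checked:** the clamping force itself can't be measured here, so it is inferred from the angle. I did not re-measure the bystanders farther from the jig, but the arm never felt contact with anything other than the tube and knob.

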